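Throw the toggle clamp with the eye bar

TASK

Clamp the gearbox cover: pick up the eye-ended extension bar, slip its eye down over the upright post of the clamp lever and, with the bar, swing the lever past its dead point so that it stays fully closed. Then lift the bar off and lay it flat on the open bench, clear of the fixture, setting it down rather than dropping it. Keep the gripper itself off the fixture and clamp, and leave the other parts where they lie.

Things in the scene. Friction and masses are not known exactly. Their poses are not given: they have to be found in the camera images.
- bar_grip (a point): Loose bare steel extension bar, 0.3 kg, lying flat: a straight handle 20 mm wide, 24 mm high, with a ring-shaped eye at one end (the tapping tool beside it has a rubber tip and no eye). This point, where to grip, is on the handle's centre line, 12 mm above its underside, near the centre of mass; x points to the eye, z up. The handle runs from 80 mm behind this point to the eye 70 mm ahead.
- bar_eye (a point): Centre of the bar's eye, 100 mm along +x from bar_grip, at the same height. The eye is a ring 60 mm outside, 42 mm inside, 24 mm high, open through top and bottom.
- post (a point): Upright round steel post at the end of the cast-iron clamp lever, 16 mm in diameter, 100 mm from the lever axis. This point is on its axis half-way up, 75 mm above the bench; the post rises from 45 to 105 mm above the bench. The lever arm under it is 22 mm wide, its top 45 mm above the bench: carry the bar's underside at 50 to 70 mm to drive the post.
- lever_axis (a point): Vertical axis of the clamp lever, 38 mm above the bench; frame of the fixture, z up. +x points to the round steel gearbox cover (170 mm wide, top 55 mm above the bench, centre 170 mm away) that the clamp presses. The fixture's plate, 15 mm high, reaches 60 mm to -x and 275 mm to +x; at the clamp it spans 50 mm to +y, 90 mm to -y; at the cover 85 mm each way.
- lever (a joint): Clamp lever angle, rad: 0 open (lever points along +y of lever_axis), growing counter-clockwise seen from above to 1.57 fully closed (along -x, away from the cover); stops at both ends. Over-center: below the dead point at 0.95 it springs back open with up to 0.35 N m (3.5 N at the post); past it, it snaps closed by itself and stays.
Things that resemble listed ones, but are neither listed nor needed, are in the scene too. There is more than one size of the part that bears bar_grip; the job needs the smallest.

How it is judged:
On the way:
1. the bar, its eye over the post, drives the lever up to its dead point (value of joint lever between 0.6 and 1.2 rad and contact force between bar and fixture above 0.2 N and horizontal distance between bar_eye and post below 0.022 m and distance between bar_eye and post below 0.04 m), for 0.05 s.
At the end, for the whole second after the job is handed in: The clamp lever is closed (above 1.45 of 1.57 rad) and the bar lies still and flat on the bench (grip and eye centres below 22 mm), touching no part of the fixture (value of joint lever above 1.45 rad and height (world z) of bar_grip between 0 and 0.022 m and height (world z) of bar_eye below 0.022 m and contact force between bar and fixture below 0.05 N and linear speed of bar below 0.02 m/s).
It fails at once if the gripper or arm touches the fixture or clamp (contact force between any of the fingers, the arm and fixture above 1 N).
It fails at once if the bar is dropped from more than about 35 mm or thrown (linear speed of bar above 0.8 m/s and contact force between the fingers and bar below 0.1 N).
It fails at once if another part is moved by more than 20 mm (distance of any of tapper, worm_gear, spacer, loc_pin from where it was at the start of the episode above 0.02 m).
It also fails if it takes over 58 s, if anything falls off the work surface, if the arm or the gripper's body presses on something with over 40 N, if the wrist force passes 120 N, or if a joint passes its speed limit or range.

ROBOT

A 6-joint arm with a two-finger parallel gripper is mounted at the origin on the work surface. World frame = base frame: x ahead of the robot, y to its left, z up, the work surface at z = 0. Lengths are in m, angles in rad, forces in N, time in s.
With the tool pointing down it reaches from about 0.35 to 0.85 m from the base axis. Payload 8.1 kg.
Tool frame: the origin (TCP) lies midway between the tips of the shut fingers; the grasp point (between the pads) lies 19 mm behind it (robot.grip_point_offset is the distance from the TCP to the grasp point, in m); z points along the fingers, y is the line along which they close (so a half turn about z gives the same grasp; the last joint's range is limited). The gripper opens to 93 mm and grips with 3 to 60 N. Pads are 15 mm wide; open, the fingers measure 128 mm over their backs; the gripper's body (75 mm by 188 mm) begins 65 mm behind the grasp point.
Start: joints at [-1.421, 0.13, 1.488, -0, 1.523, -0.085], TCP at [0.14, -0.584, 0.219] pointing down, gripper open.
Joint ranges: [-2.96, 2.96], [-0.89, 2.26], [0.02, 2.5], [-1.34, 4.48], [0, 2.73], [-2.66, 2.66]. Speed limits (rad/s): [2.39, 2.39, 2.79, 3.14, 3.14, 3.14].

INTERFACE

Orientations are given as a rotation vector (axis times angle).
In Python, from plant import robot, read_camera, job gives the robot as it stands.
- The arm moves only by the shell command python3 -m inch 'ROWS' [FORCE]. ROWS is JSON, one flat list of numbers, 5 for each row, row after row: the shift along the world's x, y, z in mm, then the turn about the world's z in degrees, then the opening in per cent of the stroke, from 0 (shut) to 100 (fully open). In form: [dx, dy, dz, yaw, hand, dx, dy, dz, yaw, hand, ...]. A call has 1 to 10 rows; each row is the pose to reach, as a shift and turn from the pose commanded when the call began; what a row does not reach only later rows make up. A row lasts 1/12 s, in which the tool goes at most 41.7 mm and 7.16 degrees, less where a joint would pass 70% of its speed; a pose out of reach is approached as far as the arm can. A call with a gripper value outside its range is refused whole. The fingers move at their own pace and stop on an object; FORCE is the grip in N (left out, the last holds). Time passes only in rows, so rows that repeat a pose let the fingers close. It gives the time, the measured TCP pose, the force, the opening and the grip force at its end, in the units of the state.
- robot.read_state(): the state, without advancing time (a new reading comes with each control period).
- read_camera(name): name is "scene" or "top" or "wrist"; returns a dict with "image" (384x512x3 uint8, blue, green, red), "K" (3x3 intrinsics, pixels), "D" ([k1, k2, p1, p2, k3] as OpenCV has them; the pictures are not rectified), "extrinsics" (4x4, takes a point from world to camera coordinates); the wrist camera has in their place "mount" (4x4, takes a point from camera to tool coordinates, whose origin is the TCP and whose axes are the flange's). Camera axes: x right, y down, z forward; pixel columns grow to the right and rows downward; lengths in m; the calibration is good to about 2 mm. A picture is of the moment at which its call begins: read the wrist's pose just before it. There is no depth.
- job.close_job(): hands the job in; it is judged then, once.
The state is a dict: "t": time; "q": joint angles; "dq": joint speeds; "joint_torque": joint torques, N m; "tool_pos": TCP position; "orientation": TCP orientation; "force": force on the tool from outside, world axes, zero at the start; "wrist_torque": the same for the moment, N m; "opening": finger opening in m; "gripper_force": force on a finger pad.
Only numpy, scipy, OpenCV 4.12 (cv2) and the standard library are available. Lean on these libraries where they do the work, as an engineer would, in place of code of your own. Each camera call takes 0.05 s, during which the arm holds its last target. There are 200 camera calls.

## Working session

There is one attempt and no reset: what is moved stays moved. The work goes in short steps, Python scripts to look and compute and a shell command to move; the robot and the scene stay as the last step left them, time stands still between calls to the robot, and variables do not carry over. Pictures are saved under pics/ and viewed, at most 10 in all, crops included, and the job is handed in when it is done.

```bash
ls; mkdir -p pics; cat > h.py <<'E'
import numpy as np, cv2
from plant import robot, read_camera, job
def snap(n,f):
    s=robot.read_state(); c=read_camera(n); cv2.imwrite('pics/'+f+'.png',c['image']); 
    if n=='wrist':
        T=np.eye(4);T[:3,:3]=cv2.Rodrigues(np.array(s['orientation'],float))[0];T[:3,3]=s['tool_pos']
        c['extrinsics']=np.linalg.inv(T@np.array(c['mount']))
    np.savez('pics/'+f+'.npz',K=c['K'],D=c['D'],E=c['extrinsics']); return c
def world(f,uv,z):
    d=np.load('pics/'+f+'.npz');E=d['E']
    p=cv2.undistortPoints(np.array(uv,float).reshape(-1,1,2),d['K'],d['D']).reshape(-1,2)
    r=np.c_[p,np.ones(len(p))]@E[:3,:3]; o=-E[:3,:3].T@E[:3,3]
    z=np.broadcast_to(z,len(p)); return o+r*((z-o[2])/r[:,2])[:,None]
def pix(f,P):
    d=np.load('pics/'+f+'.npz');E=d['E']
    return cv2.projectPoints(np.array(P,float).reshape(-1,1,3),cv2.Rodrigues(E[:3,:3])[0],E[:3,3],d['K'],d['D'])[0].reshape(-1,2)
E
python3 - <<'E'
from h import *
a=snap('top','top1');b=snap('scene','sc1')
for f in('top1','sc1'):
    d=np.load('pics/'+f+'.npz');print(-d['E'][:3,:3].T@d['E'][:3,3])
E
```

```text
pics
[ 0.24729792 -0.22630473  1.45539488]
[ 1.13787844 -0.32663246  1.05838341]
```

View pics/top1.png

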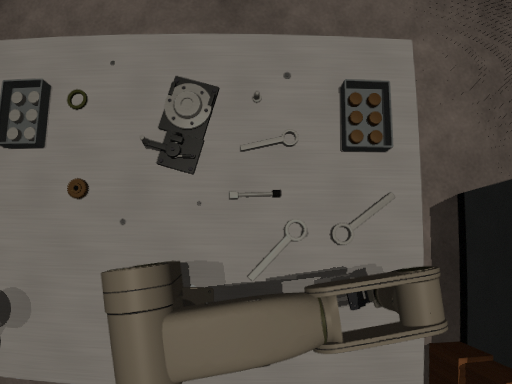

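View pics/sc1.png

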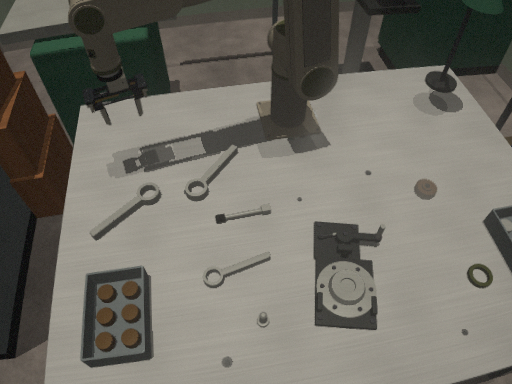

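Three eye-ended bars are visible in the top view: A (240-297, 143), B (250-305, 250) and C (332-394, 220). The tapper, which has a rubber tip and no eye, is at (255, 194). A looks smallest. The lever post is near top (145, 142) and scene (382, 230). I'll enlarge both areas to confirm.

```bash
python3 - <<'E'
from h import *
a=cv2.imread('pics/top1.png')
l=a[65:185,135:305]; l=cv2.convertScaleAbs(cv2.resize(l,None,fx=4.6,fy=4.6,interpolation=cv2.INTER_CUBIC),alpha=1.5,beta=20);cv2.imwrite('pics/c1.png',l)
b=cv2.imread('pics/sc1.png')[210:335,195:395];cv2.imwrite('pics/c2.png',cv2.convertScaleAbs(cv2.resize(b,None,fx=4,fy=4,interpolation=cv2.INTER_CUBIC),alpha=1.5,beta=20))
for n,uv in dict(A=[(240,149),(298,138)],B=[(250,277),(305,224)],C=[(394,196),(332,240)]).items():
    w=world('top1',uv,.024);print(n,w.round(3).tolist(),np.linalg.norm(w[0]-w[1]))
E
```

```text
A [[0.593, -0.192, 0.024], [0.636, -0.396, 0.024]] 0.2090055016218263
B [[0.15, -0.233, 0.024], [0.332, -0.42, 0.024]] 0.2609170748081409
C [[0.434, -0.736, 0.024], [0.278, -0.513, 0.024]] 0.2718469357213156
```

View pics/c1.png

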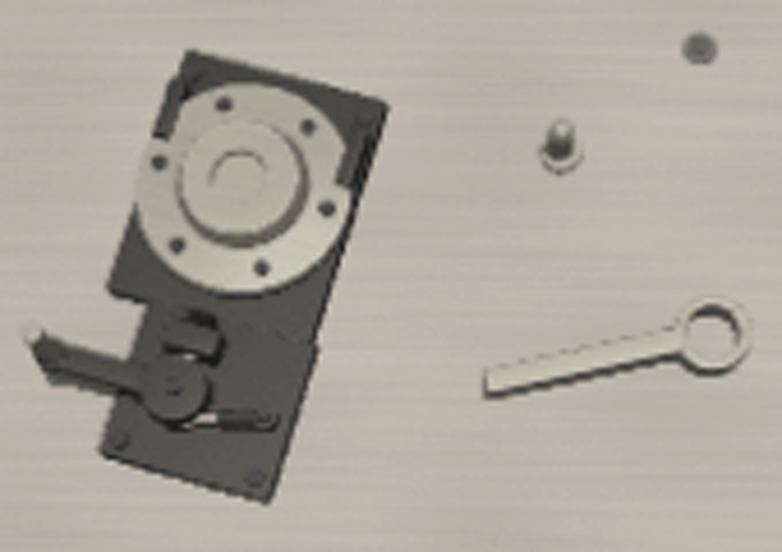

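View pics/c2.png

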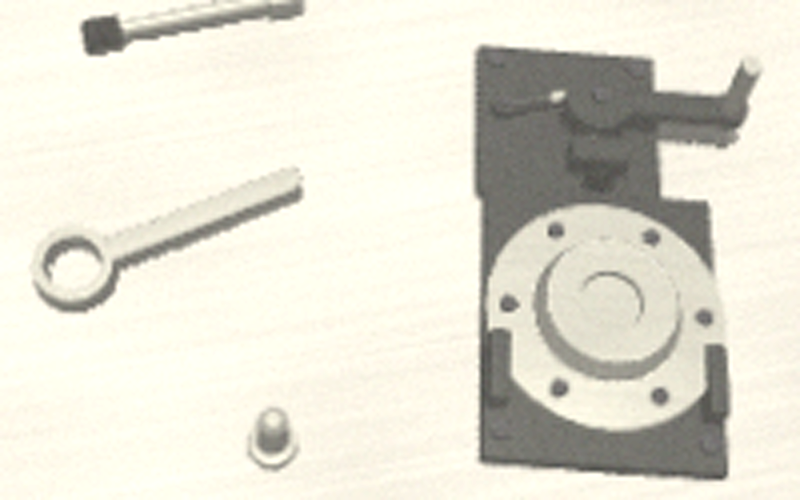

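Bar A is 209 mm long, matching the 210 mm expected; B and C are 261 and 272 mm. So A is the bar, with its eye at top (290, 138) and its tail at (241, 148). The post tip is at top (142, 137) and scene (383, 226.5).

```bash
python3 - <<'E'
from h import *
from scipy.optimize import least_squares
def tri(u,v): 
    r=least_squares(lambda p:np.r_[pix('top1',p)[0]-u,pix('sc1',p)[0]-v],[.6,0,.05]);return r.x.round(4),np.abs(r.fun).max().round(1)
c1=lambda x,y:(135+x/4.6,65+y/4.6); c2=lambda x,y:(195+x/4,210+y/4)
print('post top',tri(c1(33,332),c2(751,66)), world('top1',[c1(33,332)],.105),world('sc1',[c2(751,66)],.105))
print('hub',tri(c1(174,388),c2(600,93)))
print('eye',tri(c1(714,336),c2(74,266)))
print('bar z=.024 eye,tail',world('top1',[c1(714,336),c1(487,380)],.024))
print(world('sc1',[c2(74,264),c2(301,174)],.024))
print('cover rim pts z.055',world('top1',[c1(242,190)],.055),world('sc1',[c2(612,318)],.055))
print('plate corners',world('top1',[c1(190,50),c1(388,103),c1(270,503),c1(101,455)],.015))
print('pin, tapper',world('top1',[c1(562,150),(229,195),(281,194)],.0))
print(robot.read_state()['orientation'],robot.grip_point_offset)
E
```

```text
post top (array([0.6112, 0.1383, 0.1038]), np.float64(0.4)) [[0.61042563 0.13660103 0.105     ]] [[0.61188665 0.13878253 0.105     ]]
hub (array([0.5829, 0.0421, 0.0491]), np.float64(0.3))
eye (array([ 0.6379, -0.3673,  0.0148]), np.float64(0.6))
bar z=.024 eye,tail [[ 0.63528507 -0.3684926   0.024     ]
 [ 0.5977104  -0.19462282  0.024     ]]
[[ 0.64094309 -0.36539717  0.024     ]
 [ 0.59707245 -0.18994256  0.024     ]]
cover rim pts z.055 [[ 0.73717425 -0.00526538  0.055     ]] [[ 0.76117675 -0.00543215  0.055     ]]
plate corners [[ 0.86881513  0.04815522  0.015     ]
 [ 0.82455758 -0.11192345  0.015     ]
 [ 0.50144277 -0.03032775  0.015     ]
 [ 0.5372991   0.10196494  0.015     ]]
pin, tapper [[ 0.79265588 -0.25032011  0.        ]
 [ 0.43208644 -0.155331    0.        ]
 [ 0.43836069 -0.33830084  0.        ]]
[-3.11834325e+00 -3.67789740e-01  1.12146077e-04] 0.0188
```

```bash
python3 -m inch '[40,26,0,7,100,79,52,0,14,100,118,78,0,21,100,157,104,0,28,100,196,130,0,35,100,235,156,0,42,100,274,182,0,49,100,313,208,0,56,100,352,234,0,63,100,391,260,0,70,100]'; python3 -m inch '[40,26,0,7,100,79,52,0,14,100,84,54,0,20,100,84,54,-10,20,100,84,54,-20,20,100,84,54,-20,20,100,84,54,-20,20,100,84,54,-20,20,100]' 
python3 - <<'E'
from h import *
s=robot.read_state();print(s['tool_pos'],s['orientation'],s['q'],s['t'])
snap('wrist','w1'); cv2.imwrite('pics/w1b.png',cv2.convertScaleAbs(cv2.imread('pics/w1.png'),alpha=1.3,beta=10))
E
```

```text
t: 0.93
tool_pos: [0.4879, -0.3512, 0.2183]
orientation: [-2.338, -2.098, 0.0]
force: [0.6, 0.1, -0.0]
opening: 0.0933
gripper_force: 0.0
t: 1.6
tool_pos: [0.5693, -0.2999, 0.1983]
orientation: [-1.949, -2.463, 0.001]
force: [0.1, -0.4, 0.3]
opening: 0.0928
gripper_force: 0.0
[ 0.56933511 -0.29988325  0.1983446 ] [-1.94928360e+00 -2.46265307e+00  5.17092733e-04] [-5.64308447e-01  2.57169635e-01  1.38199243e+00 -2.40420391e-04
  1.50329424e+00 -7.95968706e-01] 1.6
```

View pics/w1b.png

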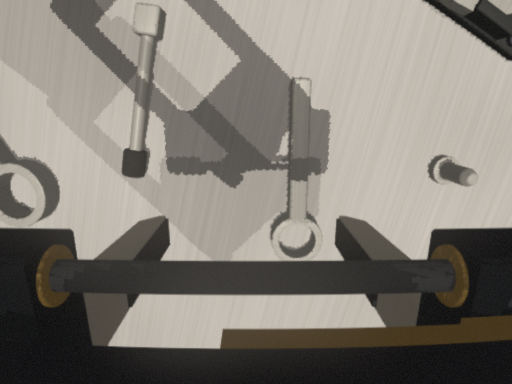

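The wrist view shows the bar's eye centred at (297, 238) and its tail end at (302, 79), with the tapper to the left and the locating pin to the right.

```bash
python3 - <<'E'
from h import *
w=world('w1',[(297,236),(301.5,80)],.024);print(w, np.linalg.norm(w[0]-w[1]))
d=(w[0]-w[1])[:2];d/=np.linalg.norm(d);az=np.degrees(np.arctan2(d[1],d[0]))
g=w[0][:2]-.1*d
s=robot.read_state();o=s['orientation'];print('az',az,'grip',g,'shift',(g-np.array(s['tool_pos'])[:2])*1e3,'yaw',az+90-(2*np.degrees(np.arctan2(o[1],o[0]))-90+180)%360)
E
```

```text
[[ 0.63775671 -0.35995597  0.024     ]
 [ 0.597705   -0.19430563  0.024     ]] 0.17042352161213983
az -76.40762250973872 grip [ 0.61425543 -0.26275675] shift [44.53948041 37.20651526] yaw -179.7026964204523
```

```bash
python3 -m inch '[23,16,-30,0,100,46,31,-65,0,100,46,31,-100,0,100,46,31,-130,0,100,46,31,-155,0,100,46,31,-175,0,100,46,31,-185,0,100,46,31,-192,0,100,46,31,-192,0,100,46,31,-192,0,100]'; python3 -m inch '[0,0,0,0,0,0,0,0,0,0,0,0,0,0,0,0,0,0,0,0,0,0,0,0,0,0,0,0,0,0,0,0,0,0,0,0,0,0,0,0]' 55
```

```text
t: 2.48
tool_pos: [0.6173, -0.2686, 0.0081]
orientation: [1.946, 2.464, 0.0]
force: [-0.2, 0.6, 1.1]
opening: 0.0928
gripper_force: 0.0
t: 3.15
tool_pos: [0.6165, -0.2678, 0.0066]
orientation: [-1.946, -2.466, 0.0]
force: [0.8, 0.2, 0.0]
opening: 0.0444
gripper_force: 0.0
```

```bash
python3 -m inch '[0,0,0,0,0,0,0,0,0,0,0,0,0,0,0,0,0,0,0,0,0,0,0,0,0,0,0,0,0,0,0,0,0,0,0,0,0,0,0,0]'
```

```text
t: 3.82
tool_pos: [0.6163, -0.2679, 0.0066]
orientation: [-1.946, -2.466, 0.0]
force: [-2.1, -0.6, 0.4]
opening: 0.0195
gripper_force: 55.0
```

```bash
python3 -m inch '[0,0,20,0,0,0,0,55,0,0,0,0,95,0,0,0,0,130,0,0,0,0,165,0,0,0,0,195,0,0,-6,38,195,4,0,-12,77,195,8,0,-18,116,195,12,0,-18,116,195,12,0]'; python3 -m inch '[-6,39,0,4,0,-12,78,0,8,0,-18,117,0,12,0,-24,156,0,15,0,-30,195,0,18,0,-36,234,0,18,0,-42,273,0,18,0,-48,312,0,18,0,-54,342,0,18,0,-56,360,0,18,0]';python3 -m inch '[0,0,0,0,0,0,0,0,0,0,0,0,0,0,0,0,0,0,0,0]'
python3 - <<'E'
from h import *
s=robot.read_state();print(s['tool_pos'],s['orientation'],s['q'],s['t'])
snap('wrist','w2'); snap('top','top2');snap('scene','sc2')
a=cv2.convertScaleAbs(cv2.imread('pics/w2.png'),alpha=1.3,beta=10);cv2.imwrite('pics/w2b.png',a)
E
```

```text
t: 4.65
tool_pos: [0.5978, -0.1449, 0.2011]
orientation: [-1.664, -2.661, -0.005]
force: [-0.5, -0.6, -2.5]
opening: 0.0195
gripper_force: 55.0
t: 5.48
tool_pos: [0.5411, 0.2119, 0.2012]
orientation: [-1.237, -2.886, -0.001]
force: [0.5, 0.6, -2.8]
opening: 0.0195
gripper_force: 55.0
t: 5.82
tool_pos: [0.5428, 0.2071, 0.2014]
orientation: [-1.243, -2.885, 0.001]
force: [0.3, 0.4, -2.9]
opening: 0.02
gripper_force: 55.0
[0.54278113 0.20709839 0.20137394] [-1.24283327e+00 -2.88515906e+00  7.05705747e-04] [ 2.76428020e-01  8.78701170e-02  1.56533629e+00 -2.66303298e-04
  1.48877189e+00 -4.80854909e-01] 5.8167
```

View pics/w2b.png

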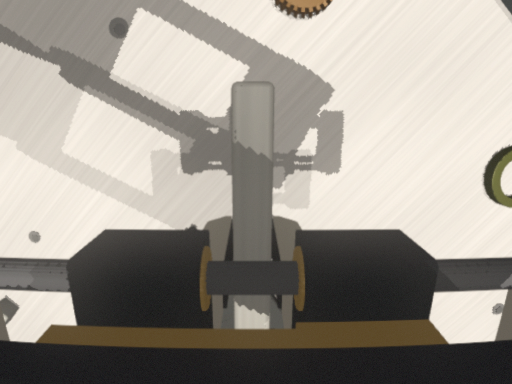

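In the wrist view the tail end of the held bar is at (253, 84), but the eye is hidden behind the hand. I'll check it with the scene camera.

```bash
python3 - <<'E'
from h import *
s=robot.read_state();t=np.array(s['tool_pos']);o=s['orientation']
w=world('w2',[(253,84)],t[2]+.0174)[0]
m=2*np.degrees(np.arctan2(o[1],o[0]))%360
print('tool x az',m,'tail',w,(w-t),np.linalg.norm((w-t)[:2]),np.degrees(np.arctan2(*(t-w)[1::-1])))
# predicted eye
d=(t-w)[:2];d/=np.linalg.norm(d);e=np.r_[w[:2]+.18*d,t[2]+.0174];print('eye',e,pix('sc2',e),pix('top2',e), pix('sc2',[.611,.138,.105]))
x,y=pix('sc2',e)[0].astype(int);x0,y0=max(0,x-75),max(0,y-60)
c=cv2.imread('pics/sc2.png')[y0:y0+120,x0:x0+160];print(x0,y0)
cv2.imwrite('pics/c3.png',cv2.convertScaleAbs(cv2.resize(c,None,fx=5,fy=5,interpolation=cv2.INTER_CUBIC),alpha=1.5,beta=20))
E
```

```text
tool x az 133.36078061815883 tail [0.49131973 0.26377013 0.21898912] [-0.0515783   0.05667596  0.0174    ] 0.07663213821549844 -47.69605022172658
eye [0.61247116 0.13064489 0.21898912] [[390.93747086 204.31020627]] [[134.99013527 126.92348237]] [[382.39192105 226.28762216]]
315 144
```

View pics/c3.png

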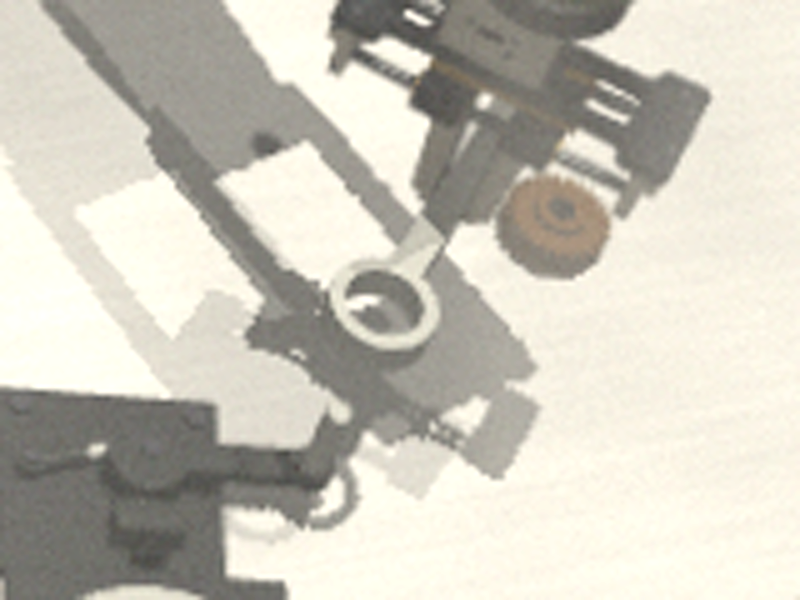

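The scene crop puts the eye at scene px (391.8, 204.6), against a predicted (390.9, 204.3), and the post tip at (383, 226.6). The eye is only about 5 mm off the post axis, so I'll correct that and lower it.

```bash
python3 -m inch '[-1,6,-10,0,0,-1,6,-30,0,0,-1,6,-55,0,0,-1,6,-75,0,0,-1,6,-90,0,0,-1,6,-105,0,0,-1,6,-118,0,0,-1,6,-128,0,0,-1,6,-135,0,0,-1,6,-135,0,0]'; python3 -m inch '[0,0,0,0,0,0,0,0,0,0]'
python3 - <<'E'
from h import *
snap('scene','sc3');snap('top','top3')
c=cv2.imread('pics/sc3.png')[170:270,310:440];d=cv2.imread('pics/top3.png')[90:190,110:240]
cv2.imwrite('pics/c4.png',cv2.convertScaleAbs(cv2.resize(np.hstack([c,d]),None,fx=3,fy=3,interpolation=cv2.INTER_CUBIC),alpha=1.5,beta=20))
E
```

```text
t: 6.8
tool_pos: [0.5405, 0.2138, 0.0647]
orientation: [-1.241, -2.884, 0.003]
force: [-0.6, -0.5, -3.8]
opening: 0.0191
gripper_force: 55.0
t: 6.97
tool_pos: [0.5424, 0.2144, 0.0676]
orientation: [1.241, 2.885, 0.002]
force: [0.1, -0.1, -2.7]
opening: 0.0192
gripper_force: 55.0
```

View pics/c4.png

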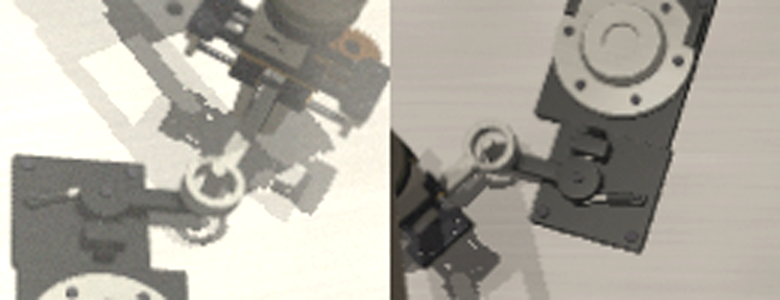

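The eye encloses the post in both views: the scene crop shows it at (213, 185) and the top crop at (492, 147). Next I'll drive the lever along its arc.

```bash
python3 -m inch '[-10,2,0,0,0,-19,4,0,0,0,-28,4,0,0,0,-37,4,0,0,0,-46,3,0,0,0,-54,1,0,0,0,-62,-2,0,0,0,-70,-5,0,0,0,-78,-9,0,0,0,-85,-14,0,0,0]'; python3 -m inch '[-7,-5,0,0,0,-14,-11,0,0,0,-20,-18,0,0,0,-25,-25,0,0,0,-30,-33,0,0,0,-34,-40,0,0,0,-37,-47,0,0,0,-39,-54,0,0,0,-40,-59,0,0,0,-40,-61,0,0,0]'
python3 - <<'E'
from h import *
snap('scene','sc4');snap('top','top4')
c=cv2.imread('pics/sc4.png')[150:270,300:430];d=cv2.imread('pics/top4.png')[80:200,110:240]
cv2.imwrite('pics/c5.png',cv2.convertScaleAbs(cv2.resize(np.hstack([c,d]),None,fx=3,fy=3,interpolation=cv2.INTER_CUBIC),alpha=1.5,beta=20))
E
```

```text
t: 7.9
tool_pos: [0.4553, 0.2, 0.0665]
orientation: [-1.241, -2.885, -0.0]
force: [2.3, 2.3, -2.6]
opening: 0.0195
gripper_force: 55.1
t: 8.73
tool_pos: [0.4166, 0.1382, 0.0667]
orientation: [1.242, 2.885, -0.0]
force: [0.2, 0.8, -2.7]
opening: 0.0196
gripper_force: 55.0
```

View pics/c5.png

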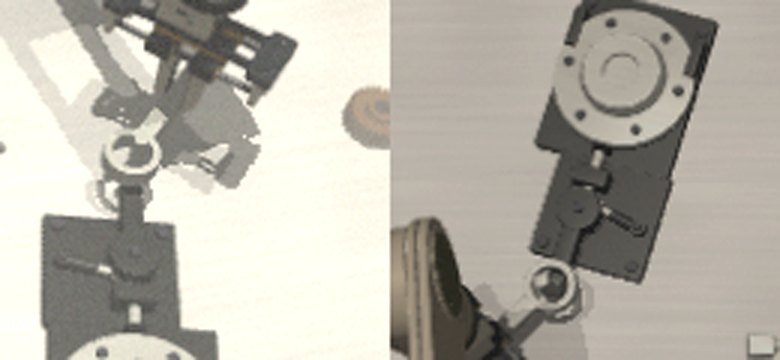

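The lever is closed and in line with the fixture, with the post tip inside the ring. I'll centre the eye and lift it off.

```bash
python3 -m inch '[0,3,0,0,0,0,6,0,0,0,0,6,10,0,0,0,6,22,0,0,0,6,36,0,0,0,6,50,0,0,0,6,70,0,0,0,6,100,0,0,0,6,130,0,0,0,6,130,0,0]'; python3 -m inch '[-4,25,0,0,0,-12,60,0,0,0,-16,86,0,0,0,-16,86,-30,0,0,-16,86,-65,0,0,-16,86,-100,0,0,-16,86,-130,0,0,-16,86,-155,0,0,-16,86,-170,0,0,-16,86,-180,0,0]'; python3 -m inch '[0,0,0,0,0,0,0,0,0,0,0,0,0,0,0]'
```

```text
t: 9.67
tool_pos: [0.4199, 0.1463, 0.2042]
orientation: [1.237, 2.879, 0.009]
force: [1.4, 0.3, -1.0]
opening: 0.0194
gripper_force: 55.0
t: 10.5
tool_pos: [0.3988, 0.2307, 0.0143]
orientation: [-1.24, -2.884, 0.004]
force: [-0.3, 0.6, -3.1]
opening: 0.0194
gripper_force: 55.0
t: 10.75
tool_pos: [0.4018, 0.2318, 0.0181]
orientation: [1.24, 2.885, 0.003]
force: [0.2, -0.1, -2.6]
opening: 0.0196
gripper_force: 55.0
```

```bash
python3 -m inch '[0,0,-3,0,0,0,0,-6,0,0,0,0,-8,0,0,0,0,-10,0,0,0,0,-11,0,0,0,0,-11,0,0,0,0,-11,0,0]'; python3 -m inch '[0,0,0,0,25,0,0,0,0,30,0,0,0,0,60,0,0,0,0,60,0,0,0,0,60,0,0,0,0,60,0,0,0,0,60,0,0,0,0,60,0,0,0,0,60,0,0,0,0,60]'
```

```text
t: 11.33
tool_pos: [0.4008, 0.2313, 0.0065]
orientation: [1.241, 2.886, 0.0]
force: [-3.9, -0.9, 8.1]
opening: 0.0194
gripper_force: 55.0
t: 12.17
tool_pos: [0.4006, 0.2311, 0.0056]
orientation: [1.241, 2.886, -0.0]
force: [0.6, -0.3, 0.2]
opening: 0.056
gripper_force: 0.0
```

Released. Now I'll retreat upward and check.

```bash
python3 -m inch '[0,0,15,0,60,0,0,40,0,60,0,0,75,0,60,0,0,110,0,60,0,0,145,0,60,0,0,180,0,60,-20,0,200,0,60,-20,0,200,0,60,-20,0,200,0,60,-20,0,200,0,60]'
python3 - <<'E'
from h import *
snap('scene','sc5');cv2.imwrite('pics/c6.png',cv2.convertScaleAbs(cv2.resize(cv2.imread('pics/sc5.png')[110:350,190:512],None,fx=2.4,fy=2.4,interpolation=cv2.INTER_CUBIC),alpha=1.4,beta=15))
E
```

```text
t: 13.0
tool_pos: [0.3804, 0.231, 0.2047]
orientation: [-1.241, -2.886, 0.001]
force: [0.8, -0.0, 0.4]
opening: 0.0557
gripper_force: 0.0
```

View pics/c6.png

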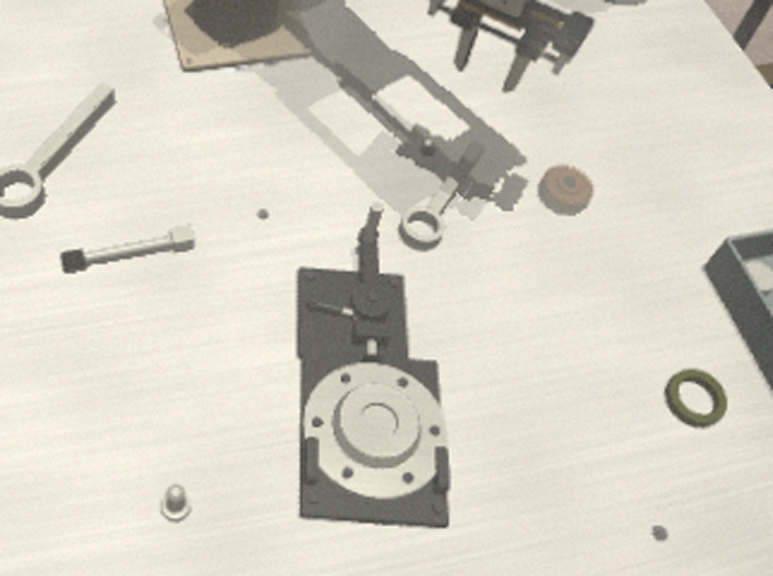

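The lever is closed, with the post at (377, 208). The bar lies flat and clear of the fixture, eye at (423, 228), and the other parts look undisturbed. I'll hand the job in.

```bash
python3 -c "
from plant import job
print(job.close_job())"
```

```text
the job is handed in; nothing more can be done
None
```

I handed the job in at about 13 s: the last picture shows the lever closed, the bar set down flat on the open bench clear of the fixture, and the other parts undisturbed; the hand-in returned no verdict.

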